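# Find the shaft flat and hold the sprocket on it

## Robot

A 6-joint arm with a two-finger parallel gripper is mounted at the origin on the work surface. World frame = base frame: x ahead of the robot, y to its left, z up, the work surface at z = 0. Lengths are in m, angles in rad, forces in N, time in s.
With the tool pointing down it reaches from about 0.375 to 0.9 m from the base axis. Payload 3.1 kg.
Tool frame: the origin (TCP) lies midway between the tips of the shut fingers; the grasp point (between the pads) lies 19 mm behind it; z points along the fingers, y is the direction in which the jaws open and shut (so a half turn about z gives the same grasp; the last joint's range is limited). The gripper opens to 85 mm and grips with 20 to 120 N. Pads are 22 mm wide; open, the fingers measure 114 mm over their backs; the gripper's body (76 mm by 85 mm) begins 54 mm behind the grasp point. The pads swing forward as they close: fully open they stand 13 mm farther back than shut.
Start: joints at [-1.391, 0.527, 1.433, -0, 1.181, -0.178], TCP at [0.219, -0.585, 0.231] pointing down, gripper open.
Joint ranges: [-3.08, 3.08], [-0.75, 2.2], [0.22, 2.44], [-1.43, 4.57], [0, 2.65], [-2.85, 2.85]. Speed limits (rad/s): [2.79, 2.79, 3.14, 3.14, 3.14, 3.14].

## Interface

Orientations are given as a unit quaternion [x, y, z, w].
In Python, from station import manip gives the robot as it stands.
- The arm moves only by the tool servo_tool, never from a script. Its argument "increments" is a list of rows, each an object with "hand": the closure, from 0 (fully open) to 1 (shut); "travel": the shift along the tool's x, y, z in mm, a list of three; "yaw": the turn about the tool's z in degrees. A call has 1 to 20 rows; each row shifts and turns the commanded pose from where the row before left it, along the tool's axes as they then stand; what a row does not reach is not made up. A row lasts 1/10 s, in which the tool goes at most 50 mm and 8.59 degrees, less where a joint would pass 70% of its speed; a pose out of reach is approached as far as the arm can. A call with a gripper value outside its range is refused whole. The fingers move at their own pace and stop on an object; "newtons" is the grip in N (left out, the last holds). Time passes only in rows, so rows that do not move let the fingers close. It gives the time, the measured TCP pose, the force and the opening at its end, in the units of the state.
- manip.sense(): the state, without advancing time (a new reading comes with each control period).
- manip.snapshot(name): name is "scene" or "top" or "wrist"; returns a dict with "pixels" (384x512x3 uint8, blue, green, red), "fx", "fy", "cx", "cy" (pixels), "R" (3x3) and "t" (3): a world point X has camera coordinates R X + t. Camera axes: x right, y down, z forward; pixel columns grow to the right and rows downward; lengths in m; the calibration is good to about 2 mm. The wrist camera is an equidistant fisheye: a pixel r from the principal point sees the ray r / f radians off the axis. A picture is of the moment at which its call begins. There is no depth.
- manip.sign_off(): hands the job in, once; it reports no verdict.
The state is a dict: "t": time; "q": joint angles; "qd": joint speeds; "tau": joint torques, N m; "tcp_pos": TCP position; "tool_rot": TCP orientation; "force": force on the tool from outside, world axes, zero at the start; "ft_torque": the same for the moment, N m; "finger_gap": opening from 0.0 (shut) to 1.0 (fully open).
Only numpy, scipy, OpenCV 4.12 (cv2) and the standard library are available. Lean on these libraries where they do the work, as an engineer would, in place of code of your own. Each camera call takes 0.05 s, during which the arm holds its last target.

## Task

Grip the gearbox's upright shaft with the fingers across its milled flat, feel the flat between them, and turn the shaft until the flat faces the way the yellow pointer on the gearbox lid points. Then fetch the loose sprocket, lower it hub up over the shaft with its red-capped set screw facing the flat, and finish still holding it level in the gripper with the screw's tip half-way up the flat and pressed lightly against it, so that a workmate can tighten the screw. The fingers alone must carry it at the end, so do not let go, and leave the other things on the bench where they are.

Things in the scene. Friction and masses are not known exactly. Their poses are not given: they have to be found in the camera images.
- gearbox: Grey worm gearbox fixed on the bench, 130 x 110 mm at the foot, lid top 90 mm above the bench. Origin under the shaft axis at bench level; its z is up; its x axis is the way the yellow pointer on the lid (33 mm long) points. A motor 65 mm thick, its top 78 mm above the bench, sticks out to 135 mm from the shaft axis on the -x side.
- shaft (a joint): Turn of the upright shaft, rad: 0 when the flat faces along the pointer, growing anticlockwise from above; stays where left (0.06 N m friction), stops at +-2.5. Steel, 20 mm thick, round from 90 to 130 mm above the bench, then D-shaped to its top at 180 mm (top 3 mm chamfered): 16 mm thick across its one flat, 20 mm elsewhere. It swings its flat square to a finger pad closing on it.
- shaft_flat: The one flat on the shaft, brass-coloured, 16 mm wide. Origin on the shaft axis at the flat's lower end, 130 mm above the bench; x points square out of the flat (its face lies at x = 6 mm), z up; the flat runs from z = 0 to 47 mm, half-way up is z = 25 mm.
- hub (a point): Centre of the loose steel chain sprocket (0.28 to 0.54 kg), on its bore axis, 24 mm above its underside. z up the bore, x towards the set screw. Toothed plate 90 mm across, 8 mm thick; on it a hub 44 mm across, 32 mm high (from 16 mm below to 16 mm above this point), to be gripped across the screw. Bore 24 mm; the screw tip stands 4 mm into it, so it passes down only with the screw facing the flat.
- set_screw: The set screw in the hub, 6 mm thick, at the height of point hub. Origin at the centre of its inner tip, 8 mm from the bore axis; x points outwards along the screw. Its red cap, 10 mm across, ends 28 mm from the bore axis (6 mm outside the hub).
- sprocket: The same sprocket, origin at the centre of its underside, 24 mm below point hub, same axes.
- wrench: Bystander: steel spanner 170 mm long, lying flat.
- spare_collar: Bystander: plain dark collar 42 mm across, 16 mm high, no set screw.
- hammer: Bystander: hammer lying flat.
- angle_offcut: Bystander: aluminium angle offcut 160 x 40 mm, 40 mm high.
- scraper_block: Bystander: wooden scraper block 90 x 50 mm, 28 mm high.
- channel_offcut: Bystander: aluminium channel offcut 120 x 50 mm, 40 mm high.
- grease_pot: Bystander: white pot 68 mm across, 55 mm high.
There are look-alikes about, which are no part of the job. What is shaped like the gearbox but pink is not meant. What is shaped like the sprocket but turquoise is not meant.

How it is judged:
By the outcome, as a careful person would: the job done as asked, in the order asked, and still so for the second after the job is handed in, while the arm keeps its last pose, push and grip.
It also fails if it takes over 62 s, if anything falls off the work surface, if the arm or the gripper's body presses on something with over 40 N, if the wrist force passes 120 N, or if a joint passes its speed limit or range.

## Working session

There is one attempt and no reset: what is moved stays moved. The work goes in short steps, Python scripts to look and compute and a tool call to move; the robot and the scene stay as the last step left them, time stands still between calls to the robot, and variables do not carry over. Pictures are saved under pics/ and viewed, and the job is handed in when it is done.

Besides the shell and the picture viewer there is one more tool, called after "Call:" as a command line: name --argument value ..., lists and objects as JSON in quotes. servo_tool: Moves the arm, as the interface text tells. Its arguments: {"type":"object","properties":{"increments":{"type":"array","items":{"type":"object","properties":{"hand":{"type":"number"},"travel":{"type":"array","items":{"type":"number"}},"yaw":{"type":"number"}}}},"newtons":{"type":"number"}},"required":["increments"]}

```bash
ls; mkdir -p pics; python3 - <<'E'
from station import manip
import cv2,numpy as np
s=manip.sense()
for k in s: print(k,np.round(s[k],4))
for n in("scene","top","wrist"):
    d=manip.snapshot(n); cv2.imwrite(f"pics/{n}0.png",d["pixels"])
    print(n,d["fx"],d["fy"],d["cx"],d["cy"],np.round(d["R"],4).tolist(),np.round(d["t"],4))
E
```

```text
pics
t 0.0
q [-1.3905  0.5285  1.4339 -0.      1.1814 -0.1785]
qd [-0.0007 -0.0012 -0.0009 -0.0015 -0.001  -0.0012]
tau [-7.00000e-04 -4.42352e+01 -1.78026e+01 -2.00000e-04  8.60000e-03
  0.00000e+00]
tcp_pos [ 0.2194 -0.5845  0.2303]
tool_rot [ 0.984   0.1784 -0.     -0.0011]
force [ 0.3384 -0.2714  0.1772]
ft_torque [-0.03    0.0984  0.0483]
finger_gap 1.0005
scene 441.5845098063465 441.5845098063465 252.1086083970986 190.38464394050362 [[-0.7372, 0.6756, 0.0075], [0.5615, 0.6188, -0.5495], [-0.3758, -0.4009, -0.8355]] [ 0.3685 -0.2421  1.5894]
top 426.53892626784915 426.53892626784915 252.43811238771295 189.89721762620655 [[0.028, -0.9994, 0.0195], [-0.9966, -0.0294, -0.0769], [0.0774, -0.0173, -0.9969]] [-0.0292  0.5167  1.6852]
wrist 297.3186396354542 297.3186396354542 250.66478277075274 196.66169745561453 [[0.3509, -0.9364, -0.0013], [-0.8967, -0.3364, 0.2878], [-0.27, -0.0998, -0.9577]] [-0.6236 -0.0369  0.3794]
```

View pics/scene0.png

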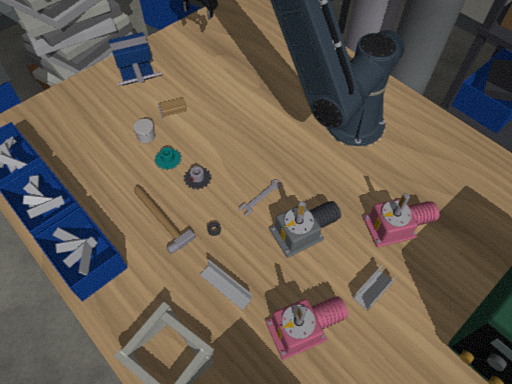

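View pics/top0.png

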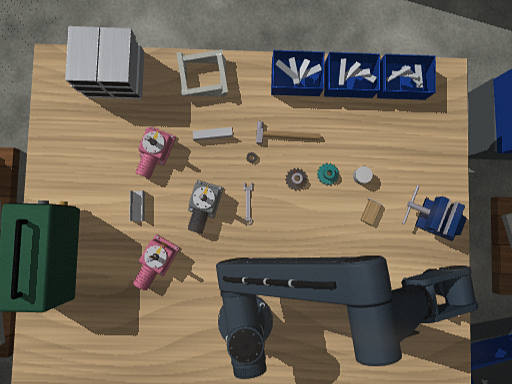

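View pics/wrist0.png

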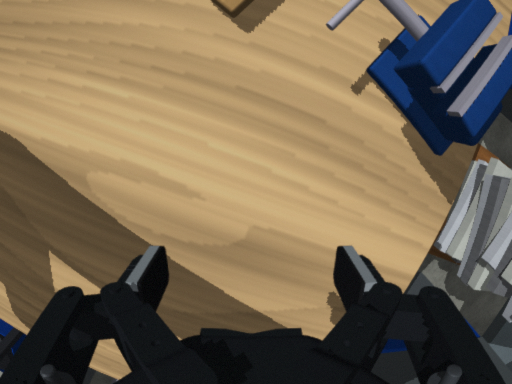

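Candidates: the gearbox could be grey at scene (300,228) / top (206,198), or pink at scene (393,218) and (300,325). The sprocket could be dark steel at scene (198,176) / top (297,178), turquoise at scene (168,157), or the spare collar at scene (214,228). By the description I choose the grey gearbox and the dark steel sprocket, and check both in a close crop.

```bash
python3 - <<'E'
import cv2,numpy as np
s=cv2.imread("pics/scene0.png");t=cv2.imread("pics/top0.png")
def c(im,x,y,r=32): return cv2.resize(im[y-r:y+r,x-r:x+r],(400,300) if 0 else (380,290),interpolation=cv2.INTER_CUBIC) if 0 else cv2.resize(im[y-r:y+r,x-r:x+r],(300,300),interpolation=cv2.INTER_CUBIC)
cv2.imwrite("pics/crop0.png",np.vstack([np.hstack([c(s,299,225,40),c(s,198,176,20)]),np.hstack([c(t,205,200,40),c(t,297,179,20)])]))
E
```

```text
(no output)
```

View pics/crop0.png

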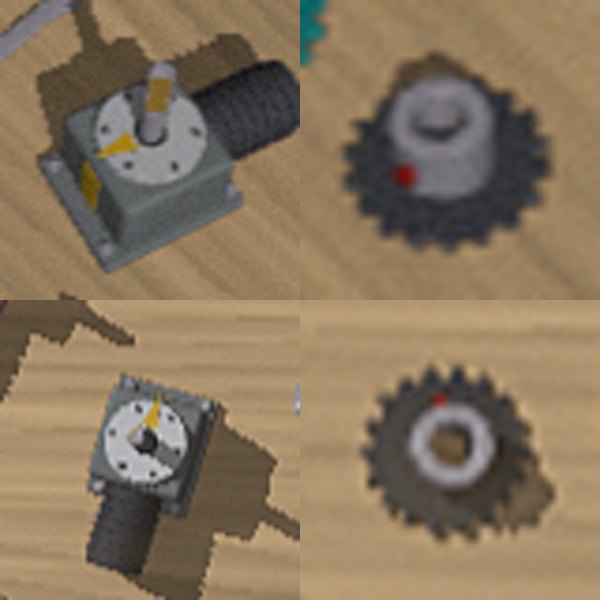

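```bash
cat > h.py <<'E'
import cv2,numpy as np
from scipy.spatial.transform import Rotation as Ro
def ray(d,px,wrist=False):
    u=np.asarray(px,float); x=(u[0]-d["cx"])/d["fx"]; y=(u[1]-d["cy"])/d["fy"]
    if wrist:
        r=np.hypot(x,y); k=np.sin(r)/r if r>1e-9 else 1
        v=np.array([x*k,y*k,np.cos(r)])
    else: v=np.array([x,y,1.])
    R=np.array(d["R"]);t=np.array(d["t"])
    return -R.T@t, R.T@v/np.linalg.norm(v)
def onz(d,px,z,wrist=False):
    c,v=ray(d,px,wrist); return c+v*(z-c[2])/v[2]
def proj(d,X,wrist=False):
    p=np.array(d["R"])@np.asarray(X,float)+np.array(d["t"])
    if wrist:
        r=np.hypot(p[0],p[1]); th=np.arctan2(r,p[2]); q=p[:2]/r*th
    else: q=p[:2]/p[2]
    return np.array([q[0]*d["fx"]+d["cx"],q[1]*d["fy"]+d["cy"]])
def snap(n,tag):
    from station import manip
    d=manip.snapshot(n); d["pixels"]=np.array(d["pixels"]); cv2.imwrite(f"pics/{tag}.png",d["pixels"]); return d
def mask(im,kind):
    h=cv2.cvtColor(im,cv2.COLOR_BGR2HSV)
    return {"red":cv2.inRange(h,(0,170,80),(6,255,255))|cv2.inRange(h,(174,170,80),(180,255,255)),
     "yellow":cv2.inRange(h,(18,170,120),(32,255,255)),
     "white":cv2.inRange(h,(0,0,150),(180,45,255)),
     "dark":cv2.inRange(h,(0,0,0),(180,90,95))}[kind]
def blobs(m,box,mina=3):
    x0,y0,x1,y1=box; n,l,s,c=cv2.connectedComponentsWithStats(m[y0:y1,x0:x1])
    return [(s[i,4],np.round(c[i]+[x0,y0],2)) for i in range(1,n) if s[i,4]>=mina]
def state():
    from station import manip
    s=manip.sense(); R=Ro.from_quat(s["tool_rot"]).as_matrix()
    return s,R
E
python3 - <<'E'
from h import *
for n,gb,sb in(("scene",(265,195,345,260),(180,158,216,194)),("top",(180,175,232,240),(282,164,312,194))):
    d=snap(n,n+"1");im=d["pixels"]
    for k in("yellow","white"):
        for a,c in blobs(mask(im,k),gb,6): print(n,k,a,c,np.round(onz(d,c,.09),4))
    for a,c in blobs(mask(im,"red"),sb,1): print(n,"red",a,c,np.round(onz(d,c,.024),4))
    b=blobs(mask(im,"white"),sb,6); print(n,[(a,c,np.round(onz(d,c,.04),4)) for a,c in b])
    h=cv2.cvtColor(im[sb[1]:sb[3],sb[0]:sb[2]],cv2.COLOR_BGR2HSV)
    b=cv2.inRange(h,(0,0,0),(180,255,80)); 
E
```

```text
scene yellow 20 [300.85 210.  ] [0.4503 0.1546 0.09  ]
scene yellow 23 [290.57 223.48] [0.5042 0.166  0.09  ]
scene white 48 [289.19 216.73] [0.4914 0.1477 0.09  ]
scene white 160 [302.84 224.44] [0.4806 0.1917 0.09  ]
scene red 4 [191.5 179. ] [ 0.5942 -0.1859  0.024 ]
scene []
top yellow 14 [205.21 190.79] [0.5032 0.1674 0.09  ]
top white 185 [199.65 198.15] [0.4744 0.1875 0.09  ]
top white 60 [209.97 193.93] [0.4917 0.1488 0.09  ]
top red 1 [295. 172.] [ 0.5941 -0.1829  0.024 ]
top [(np.int32(12), array([293.33, 177.08]), array([ 0.5716, -0.1748,  0.04  ])), (np.int32(18), array([299.5 , 178.67]), array([ 0.566 , -0.1995,  0.04  ]))]
```

```bash
python3 - <<'E'
from h import *
d=snap("wrist","w1"); s,R=state()
C=-d["R"].T@d["t"] if hasattr(d["R"],'T') else -np.array(d["R"]).T@np.array(d["t"])
print("cam in tool",R.T@(C-s["tcp_pos"]),"axis in tool",R.T@np.array(d["R"])[2], "tool x,y world",R[:,0],R[:,1])
# go: 
for tgt in ([0.568,-0.187,.22],[0.478,.172,.30]):
    print(R.T@(np.array(tgt)-s["tcp_pos"])*1000)
E
```

```text
cam in tool [ 0.07354691 -0.00057344 -0.14258163] axis in tool [-2.88160371e-01  2.96932040e-04  9.57582118e-01] tool x,y world [9.36320341e-01 3.51146966e-01 1.62617847e-04] [ 3.51146983e-01 -9.36320030e-01 -7.73213275e-04]
[ 466.09072429 -250.19385203   11.21265592]
[ 507.89666378 -617.9978283   -68.49617966]
```

Call:
servo_tool --increments '[{"travel": [39,-21,-2],"hand": 0},{"travel": [39,-21,-2],"hand": 0},{"travel": [39,-21,-2],"hand": 0},{"travel": [39,-21,-2],"hand": 0},{"travel": [39,-21,-2],"hand": 0},{"travel": [39,-21,-2],"hand": 0},{"travel": [39,-21,-2],"hand": 0},{"travel": [39,-21,-2],"hand": 0},{"travel": [39,-21,-2],"hand": 0},{"travel": [39,-21,-2],"hand": 0},{"travel": [39,-21,0],"hand": 0},{"travel": [36,-18,0],"hand": 0},{"travel": [0,0,0],"hand": 0},{"travel": [0,0,0],"hand": 0}]' --newtons 40

```text
schema error: expected keys hand, travel, yaw
```

```bash
python3 - <<'E'
from h import *
d=snap("wrist","w2"); s,R=state(); print(s["t"],s["tcp_pos"],s["qd"])
print(proj(d,[.568,-.187,.04],1))
for a,c in blobs(mask(d["pixels"],"red"),(0,0,512,384),8): print(a,c,onz(d,c,.024,1))
E
```

```text
0.35 [ 0.21945992 -0.5850161   0.23106318] [-2.96293249e-04 -3.36612360e-03 -2.01314916e-03  4.67093684e-05
  3.43372950e-04 -2.33302608e-03]
[  83.46842298 -119.14787182]
```

View pics/w2.png

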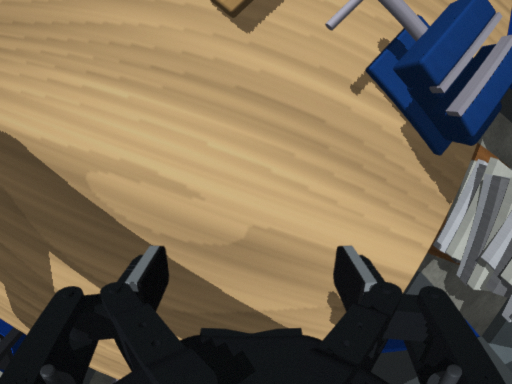

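The call was refused because every row needs a yaw, so nothing moved and the picture is the same as before. I'll repeat it with yaw included.

Call:
servo_tool --increments '[{"travel": [39,-21,-2],"hand": 0,"yaw": 0},{"travel": [39,-21,-2],"hand": 0,"yaw": 0},{"travel": [39,-21,-2],"hand": 0,"yaw": 0},{"travel": [39,-21,-2],"hand": 0,"yaw": 0},{"travel": [39,-21,-2],"hand": 0,"yaw": 0},{"travel": [39,-21,-2],"hand": 0,"yaw": 0},{"travel": [39,-21,-2],"hand": 0,"yaw": 0},{"travel": [39,-21,-2],"hand": 0,"yaw": 0},{"travel": [39,-21,-2],"hand": 0,"yaw": 0},{"travel": [39,-21,-2],"hand": 0,"yaw": 0},{"travel": [39,-21,0],"hand": 0,"yaw": 0},{"travel": [36,-18,0],"hand": 0,"yaw": 0},{"travel": [0,0,0],"hand": 0,"yaw": 0},{"travel": [0,0,0],"hand": 0,"yaw": 0}]' --newtons 40

```text
t: 1.75
tcp_pos: [0.5676, -0.1879, 0.2511]
tool_rot: [0.984, 0.18, -0.0, 0.0]
force: [-1.0, -0.6, 0.1]
finger_gap: 1.001
```

```bash
python3 - <<'E'
from h import *
d=snap("wrist","w3"); s,R=state(); print(s["t"],s["tcp_pos"],s["qd"])
print(proj(d,[.568,-.187,.04],1))
for a,c in blobs(mask(d["pixels"],"red"),(0,0,512,384),8): print(a,c,onz(d,c,.024,1))
E
```

```text
1.8 [ 0.56704338 -0.18883712  0.2511162 ] [-0.0285211  -0.00447219  0.00628381  0.0011326  -0.00162211  0.00173089]
[250.27152154 169.98692818]
25 [255.52 148.24] [ 0.59326526 -0.18446807  0.024     ]
```

View pics/w3.png

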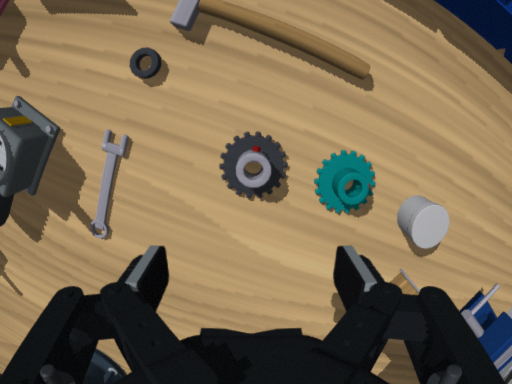

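The wrist picture shows the steel sprocket at (254,168) with its red cap at (256,148), turned away from the turquoise one at (347,183). I'll measure it here.

```bash
python3 - <<'E'
from h import *
d=snap("wrist","w4"); im=d["pixels"]; s,R=state()
x0,y0,x1,y1=212,122,296,208
crop=im[y0:y1,x0:x1]; h=cv2.cvtColor(crop,cv2.COLOR_BGR2HSV)
hub=cv2.inRange(h,(0,0,125),(180,60,255))
wood=cv2.inRange(h,(8,60,60),(25,255,255))
cs,_=cv2.findContours(hub,cv2.RETR_EXTERNAL,cv2.CHAIN_APPROX_NONE); c=max(cs,key=cv2.contourArea)
e=cv2.fitEllipse(c); print("hub ring ellipse",e[0][0]+x0,e[0][1]+y0,e[1], onz(d,(e[0][0]+x0,e[0][1]+y0),.04,1))
# plate: dark
dark=cv2.inRange(h,(0,0,0),(180,255,100))
inner=cv2.bitwise_not(wood)
cs,_=cv2.findContours(cv2.bitwise_not(wood),cv2.RETR_EXTERNAL,cv2.CHAIN_APPROX_NONE); c=max(cs,key=cv2.contourArea)
(cx,cy),r=cv2.minEnclosingCircle(c); print("plate",cx+x0,cy+y0,r,onz(d,(cx+x0,cy+y0),.008,1))
for a,c in blobs(mask(im,"red"),(x0,y0,x1,y1),5): print(a,c,onz(d,c,.024,1))
cv2.imwrite("pics/crop4.png",np.hstack([cv2.resize(crop,None,fx=4.5,fy=4.5,interpolation=2),cv2.resize(cv2.cvtColor(hub,8),None,fx=4.5,fy=4.5)]))
E
```

```text
hub ring ellipse 252.19497680664062 168.39944458007812 (33.121734619140625, 34.604923248291016) [ 0.57002324 -0.18933681  0.04      ]
plate 252.49742889404297 163.89845657348633 33.74708938598633 [ 0.56988096 -0.19000842  0.008     ]
27 [255.07 147.48] [ 0.59332887 -0.18449075  0.024     ]
```

View pics/crop4.png

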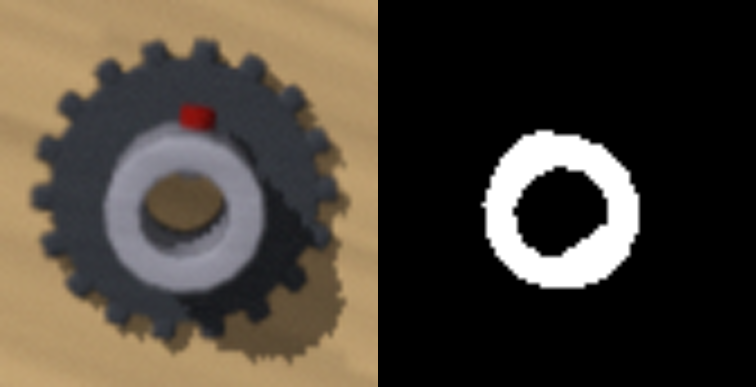

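Hub, plate and cap agree: hub axis at about (0.570, -0.1895), screw direction about 12°. Next, a look over the gearbox.

Call:
servo_tool --increments '[{"travel": [5,-41,-1],"hand": 0,"yaw": 0},{"travel": [5,-41,-1],"hand": 0,"yaw": 0},{"travel": [5,-41,-1],"hand": 0,"yaw": 0},{"travel": [5,-41,-1],"hand": 0,"yaw": 0},{"travel": [5,-41,-1],"hand": 0,"yaw": 0},{"travel": [5,-41,-1],"hand": 0,"yaw": 0},{"travel": [5,-41,-1],"hand": 0,"yaw": 0},{"travel": [5,-41,-1],"hand": 0,"yaw": 0},{"travel": [3,-41,0],"hand": 0,"yaw": 0},{"travel": [0,0,0],"hand": 0,"yaw": 0},{"travel": [0,0,0],"hand": 0,"yaw": 0}]'

```text
t: 2.95
tcp_pos: [0.478, 0.1712, 0.2595]
tool_rot: [0.984, 0.179, 0.0, 0.0]
force: [0.1, -0.4, 0.3]
finger_gap: 1.001
```

```bash
python3 - <<'E'
from h import *
d=snap("wrist","w5"); s,R=state(); print(s["t"],s["tcp_pos"],s["q"])
im=d["pixels"]
print(proj(d,[.478,.172,.18],1),proj(d,[.478,.172,.09],1))
for a,c in blobs(mask(im,"yellow"),(0,0,512,384),8): print(a,c,onz(d,c,.09,1))
c=proj(d,[.478,.172,.12],1).astype(int); x,y=max(c[0],70),max(c[1],70)
cv2.imwrite("pics/crop5.png",cv2.resize(im[y-70:y+70,x-70:x+70],(600,600),interpolation=2))
print(x-70,y-70)
E
```

```text
3.0 [0.47846393 0.17052497 0.25947855] [ 1.22517059e-01  3.34165918e-01  1.68788116e+00 -8.49265484e-04
  1.11910526e+00  1.33607228e+00]
[250.11327781 204.41515064] [250.14030471 178.25978802]
39 [274.38 136.95] [0.52881381 0.16387188 0.09      ]
226 [263.92 158.  ] [0.50387651 0.16607179 0.09      ]
195 [246.64 190.12] [0.46423685 0.17091724 0.09      ]
14 [102.93 259.64] [0.31040197 0.31502604 0.09      ]
94 [ 87.94 275.5 ] [0.27367874 0.33457174 0.09      ]
180 115
```

View pics/crop5.png

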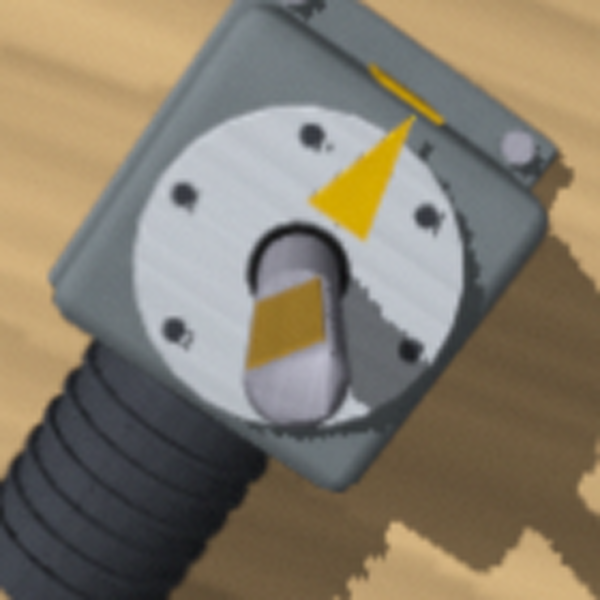

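View pics/w5.png

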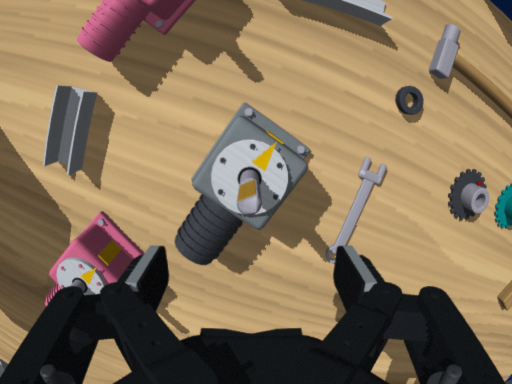

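The wrist image shows the grey gearbox at (250,180), the shaft top at about (250,205), the brass flat facing up-left, and the pointer towards (275,137).

```bash
python3 - <<'E'
from h import *
d=snap("wrist","w6"); im=d["pixels"]; s,R=state()
P=lambda u,v:(180+u/4.2857-.4,115+v/4.2857-.4)
a=onz(d,P(246,371),.177,1);b=onz(d,P(326,341),.177,1)
a2=onz(d,P(262,302),.13,1);b2=onz(d,P(321,279),.13,1)
for p,q in((a,b),(a2,b2)):
    e=q-p; n=np.array([-e[1],e[0]]); n/=np.linalg.norm(n)
    if n@R[:2,0]<0:n=-n
    print("edge len",np.linalg.norm(e),"normal deg",np.degrees(np.arctan2(n[1],n[0])),"axis",(p+q)[:2]/2-6e-3*n,p,q)
h=cv2.cvtColor(im,cv2.COLOR_BGR2HSV)
m=cv2.inRange(h[120:235,195:305],(0,0,140),(180,40,255))
cs,_=cv2.findContours(m,0,1);c=max(cs,key=cv2.contourArea);c=cv2.convexHull(c)
e=cv2.fitEllipse(c.astype(np.float32)); ctr=np.array(e[0])+[195,120]; print("disc",ctr,e[1],onz(d,ctr,.09,1))
m=mask(im,"yellow"); n,l,st,ce=cv2.connectedComponentsWithStats(m)
i=max(range(1,n),key=lambda i:st[i,4]*(abs(ce[i]-[264,158]).sum()<12))
pts=np.column_stack(np.nonzero(l==i))[:,::-1].astype(np.float32)
ar,t=cv2.minEnclosingTriangle(pts.reshape(-1,1,2)); W=np.array([onz(d,p,.091,1) for p in t[:,0]]); print("tri",W.round(4).tolist())
L=[np.linalg.norm(W[(k+1)%3]-W[(k+2)%3]) for k in range(3)]; k=int(np.argmin(L)); m2=(W.sum(0)-W[k])/2
v=W[k]-m2; print("pointer len",np.linalg.norm(v),"deg",np.degrees(np.arctan2(v[1],v[0])),"tip",W[k],"mid",m2)
# gearbox foot edges via motor: skip
E
```

```text
edge len 0.015900315060080782 normal deg 41.824430481053795 axis [0.47726921 0.17182051] [0.4764388  0.18174601 0.177     ] [0.48704193 0.16989722 0.177     ]
edge len 0.014003865462531144 normal deg 42.31281593004757 axis [0.47824063 0.17145245] [0.47796397 0.18066932 0.13      ] [0.48739106 0.17031373 0.13      ]
disc [248.06557083 176.44685745] (74.74723815917969, 77.3440170288086) [0.47957169 0.17416794 0.09      ]
tri [[0.5239, 0.1609, 0.091], [0.496, 0.1768, 0.091], [0.4916, 0.1609, 0.091]]
pointer len 0.0310859226143684 deg -14.726631626360016 tip [0.52389031 0.16094798 0.091     ] mid [0.49382557 0.16885026 0.091     ]
```

Flat normal is about 42° and the pointer about -13°. The shaft axis is about (0.478, 0.172). I'll turn the jaws across the flat; yaw -111° keeps joint 6 in range.

Call:
servo_tool --increments '[{"travel": [0,0,3],"hand": 0,"yaw": -8.5},{"travel": [0,0,3],"hand": 0,"yaw": -8.5},{"travel": [0,0,3],"hand": 0,"yaw": -8.5},{"travel": [0,0,3],"hand": 0,"yaw": -8.5},{"travel": [0,0,3],"hand": 0,"yaw": -8.5},{"travel": [0,0,3],"hand": 0,"yaw": -8.5},{"travel": [0,0,3],"hand": 0,"yaw": -8.5},{"travel": [0,0,3],"hand": 0,"yaw": -8.5},{"travel": [0,0,3],"hand": 0,"yaw": -8.5},{"travel": [0,0,3],"hand": 0,"yaw": -8.5},{"travel": [0,0,3],"hand": 0,"yaw": -8.5},{"travel": [0,0,3],"hand": 0,"yaw": -8.5},{"travel": [0,0,3],"hand": 0,"yaw": -8.5},{"travel": [0,0,0],"hand": 0,"yaw": 0},{"travel": [0,0,0],"hand": 0,"yaw": 0}]'

```text
t: 4.55
tcp_pos: [0.4787, 0.1705, 0.2203]
tool_rot: [0.417, 0.909, -0.0, 0.0]
force: [1.3, -1.4, -0.4]
finger_gap: 1.0
```

```bash
python3 - <<'E'
from h import *
d=snap("wrist","w7"); s,R=state(); print(s["t"],s["tcp_pos"],s["q"][5], "y",np.degrees(np.arctan2(R[1,1],R[0,1])))
g=s["tcp_pos"]; print(R.T@(np.array([.478,.172,.138])-g)*1000)
im=d["pixels"]
c=proj(d,[.478,.172,.11],1).astype(int); x,y=c; print(x-80,y-80)
cv2.imwrite("pics/crop7.png",cv2.resize(im[max(y-80,0):y+80,x-80:x+80],(600,600),interpolation=2))
E
```

```text
4.6 [0.47863957 0.17083823 0.22040056] -0.5893661043655857 y 40.80254114474541
[ 1.31364553  0.26646802 82.4003254 ]
170 112
```

View pics/crop7.png

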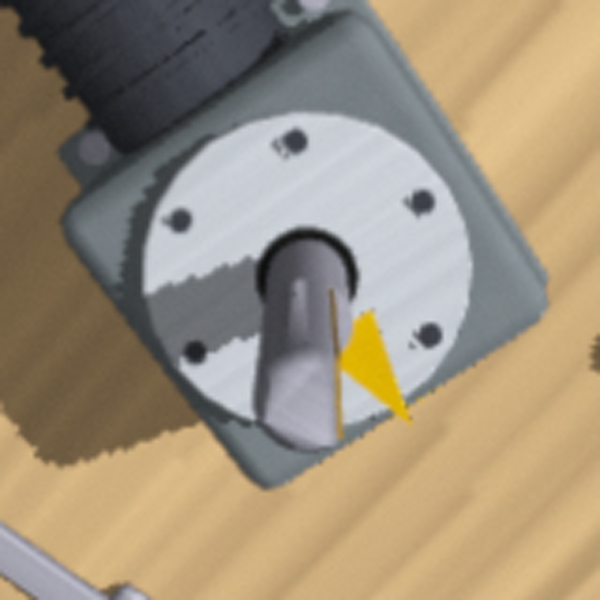

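The flat is edge-on on the tool's +y side, crop (340,290–440), so the jaws are across it. I'll descend and close gently.

Call:
servo_tool --increments '[{"travel": [1,0.3,17],"hand": 0,"yaw": 0},{"travel": [0,0,17],"hand": 0,"yaw": 0},{"travel": [0,0,17],"hand": 0.3,"yaw": 0},{"travel": [0,0,17],"hand": 0.5,"yaw": 0},{"travel": [0,0,14],"hand": 0.7,"yaw": 0},{"travel": [0,0,0],"hand": 0.7,"yaw": 0},{"travel": [0,0,0],"hand": 0.74,"yaw": 0},{"travel": [0,0,0],"hand": 1,"yaw": 0},{"travel": [0,0,0],"hand": 1,"yaw": 0},{"travel": [0,0,0],"hand": 1,"yaw": 0},{"travel": [0,0,0],"hand": 1,"yaw": 0},{"travel": [0,0,0],"hand": 1,"yaw": 0}]' --newtons 30

```text
t: 5.8
tcp_pos: [0.4765, 0.1713, 0.1388]
tool_rot: [0.414, 0.91, -0.002, -0.001]
force: [-1.6, -5.9, 0.0]
finger_gap: 0.181
```

```bash
python3 - <<'E'
from h import *
s,R=state(); print(s["t"],s["tcp_pos"],"gap mm",s["finger_gap"]*85,"F tool",R.T@s["force"],"M",R.T@s["ft_torque"],"y",np.degrees(np.arctan2(R[1,1],R[0,1])))
d=snap("wrist","w8")
E
```

```text
5.8 [0.47645576 0.17133995 0.13883071] gap mm 15.390764229073568 F tool [-3.42138838 -5.07652771 -0.00840985] M [ 0.65927516 -0.35840839 -0.02321075] y 41.097310129205184
```

View pics/w8.png

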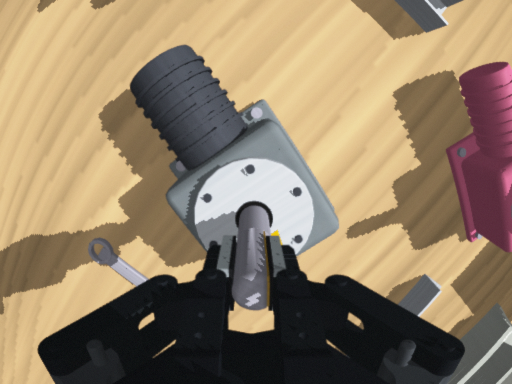

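The gap reads 15.4 mm, so the flat is between the pads (a round grip would read about 20). Before turning I need a sharper pointer angle from the earlier pictures.

```bash
python3 - <<'E'
from h import *
s,R=state(); d=snap("wrist","w9"); im=d["pixels"]
# current pose: lid edges / disc
h=cv2.cvtColor(im,cv2.COLOR_BGR2HSV)
for name,box in(("w9",None),):
    m=cv2.inRange(h[140:250,185:330],(0,0,140),(180,40,255))
    cs,_=cv2.findContours(m,0,1);c=max(cs,key=cv2.contourArea);c=cv2.convexHull(c)[:,0]+[185,140]
    c=c[(c[:,1]<238)]
    W=np.array([onz(d,p,.09,1)[:2] for p in c.astype(float)])
    A=np.c_[2*W,np.ones(len(W))]; x=np.linalg.lstsq(A,(W**2).sum(1),rcond=None)[0]; print("disc centre",x[:2],"r",np.sqrt(x[2]+x[0]**2+x[1]**2))
# lid edges: gray body lines by Canny/Hough on world-rectified lid plane z=.09
xs,ys=np.meshgrid(np.linspace(.35,.60,500),np.linspace(.05,.30,500))
P=np.stack([xs.ravel(),ys.ravel(),np.full(xs.size,.09)]); p=np.array(d["R"])@P+np.array(d["t"])[:,None]
r=np.hypot(p[0],p[1]);th=np.arctan2(r,p[2]);u=p[0]/r*th*d["fx"]+d["cx"];v=p[1]/r*th*d["fy"]+d["cy"]
rect=cv2.remap(im,u.reshape(500,500).astype(np.float32),v.reshape(500,500).astype(np.float32),1)
cv2.imwrite("pics/rect9.png",rect)
g=cv2.Canny(cv2.cvtColor(rect,6),40,120)
L=cv2.HoughLinesP(g,1,np.pi/720,30,minLineLength=40,maxLineGap=4)
for l in L[:,0]:
    a=np.degrees(np.arctan2(l[3]-l[1],l[2]-l[0]))%90
    print(l,round(a if a<45 else a-90,1),round(np.hypot(l[2]-l[0],l[3]-l[1])))
E
```

```text
disc centre [0.4803441  0.18126497] r 0.04738686094952543
[260 202 313 127] 35.2 92
[162 374 209 362] -14.3 49
[280 241 339 186] -43.0 81
[142 199 181 350] -14.5 156
[237 236 301 145] 35.1 111
[194 360 328 326] -14.2 138
[149 184 239 161] -14.3 93
[198 364 291 341] -13.9 96
[ 25 437  84 488] 40.8 78
[124 266 135 308] -14.7 43
[426 267 499 279] 9.3 74
[370 334 403 395] -28.4 69
[261 228 301 176] 37.6 66
[261 229 306 170] 37.3 74
[263 235 303 195] -45.0 57
[182   0 201  66] -16.1 69
[127 265 137 308] -13.1 44
[250 208 283 156] 32.4 62
[ 61 362 109 350] -14.0 49
[263 236 304 195] -45.0 58
[299 249 343 217] -36.0 54
[129  57 195  59] 1.7 66
[155 273 164 315] -12.1 43
[139  53 198  54] 1.0 59
[ 59 305  74 346] -20.1 44
[133  27 184  27] 0.0 51
[342 245 357 307] -13.6 64
[137  30 182  31] 1.3 45
[444 499 498 480] -19.4 57
[291 335 341 322] -14.6 52
[ 85 269  97 315] -14.6 48
```

View pics/rect9.png

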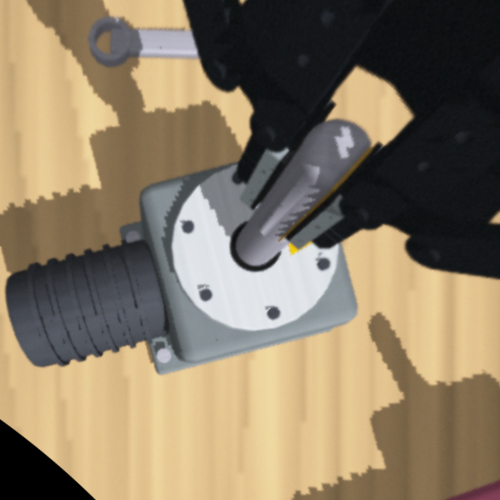

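The gearbox edges lie at -14.3° and the pointer triangle at -14.7°, so the target is -14.3°. The shaft needs -55.4° in the world, which is yaw +55.4.

Call:
servo_tool --increments '[{"travel": [0,0,0],"hand": 1,"yaw": 0},{"travel": [0.25,0,0],"hand": 1,"yaw": 6.9},{"travel": [0.25,0,0],"hand": 1,"yaw": 6.9},{"travel": [0.25,0,0],"hand": 1,"yaw": 6.9},{"travel": [0.25,0,0],"hand": 1,"yaw": 6.9},{"travel": [0.25,0,0],"hand": 1,"yaw": 6.9},{"travel": [0.25,0,0],"hand": 1,"yaw": 6.9},{"travel": [0.25,0,0],"hand": 1,"yaw": 6.9},{"travel": [0.25,0,0],"hand": 1,"yaw": 6.9},{"travel": [0,0,0],"hand": 1,"yaw": 0},{"travel": [0,0,0],"hand": 1,"yaw": 0},{"travel": [0,0,0],"hand": 1,"yaw": 0}]' --newtons 50

```text
t: 7.1
tcp_pos: [0.4758, 0.173, 0.1389]
tool_rot: [0.789, 0.615, -0.002, 0.0]
force: [-2.6, -6.5, -0.2]
finger_gap: 0.172
```

```bash
python3 - <<'E'
from h import *
s,R=state(); print(s["t"],s["tcp_pos"],"gap mm",s["finger_gap"]*85,"F tool",R.T@s["force"],"M",R.T@s["ft_torque"],"y",np.degrees(np.arctan2(R[1,1],R[0,1])),"axis",s["tcp_pos"]+R[:,1]*.002)
E
```

```text
7.1 [0.4758462  0.17304291 0.13887167] gap mm 14.614282681043495 F tool [-6.98419648 -0.94195033  0.17807401] M [ 0.04830327 -0.78335918  0.05951435] y -14.144584691373687 axis [0.47778557 0.17255417 0.13886793]
```

Jaws are at -14.1°, and the two grips give the axis as (0.4778, 0.1728). Releasing, rising and checking.

Call:
servo_tool --increments '[{"travel": [0,0,0],"hand": 0.8,"yaw": 0},{"travel": [0,0,0],"hand": 0.5,"yaw": 0},{"travel": [0,0,0],"hand": 0.3,"yaw": 0},{"travel": [0,0,0],"hand": 0.2,"yaw": 0},{"travel": [0,0,-20],"hand": 0.2,"yaw": 0},{"travel": [0,0,-30],"hand": 0.2,"yaw": 0},{"travel": [0,0,-40],"hand": 0.0,"yaw": 0},{"travel": [0,0,-30],"hand": 0,"yaw": 0},{"travel": [0,0,0],"hand": 0,"yaw": -8},{"travel": [0,0,0],"hand": 0,"yaw": -8},{"travel": [0,0,0],"hand": 0,"yaw": -8},{"travel": [0,0,0],"hand": 0,"yaw": -8},{"travel": [0,0,0],"hand": 0,"yaw": 0}]'

```text
t: 8.4
tcp_pos: [0.4772, 0.1748, 0.2585]
tool_rot: [0.589, 0.808, 0.0, 0.0]
force: [-0.1, 0.6, 1.2]
finger_gap: 0.998
```

```bash
python3 - <<'E'
from h import *
s,R=state(); d=snap("wrist","w10");im=d["pixels"]; print(s["t"],s["tcp_pos"],s["q"][5],"x",np.degrees(np.arctan2(R[1,0],R[0,0])))
c=proj(d,[.478,.1727,.12],1).astype(int); x,y=c; print(x-70,y-70)
cv2.imwrite("pics/crop10.png",cv2.resize(im[y-70:y+70,x-70:x+70],(600,600),interpolation=2))
e=snap("scene","s10"); c=cv2.resize(e["pixels"][185:265,260:340],(480,480),interpolation=2); cv2.imwrite("pics/crops10.png",c)
E
```

```text
8.4 [0.47722403 0.17480503 0.25849143] -0.18069948486630044 x 107.84943976481968
180 118
```

View pics/crop10.png

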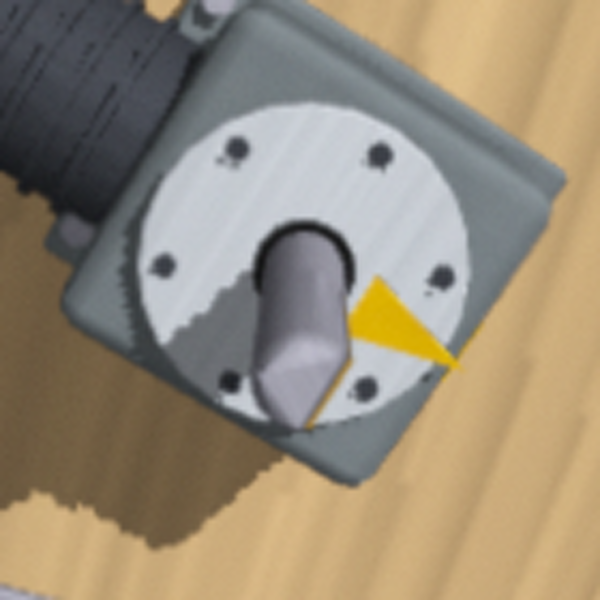

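View pics/crops10.png

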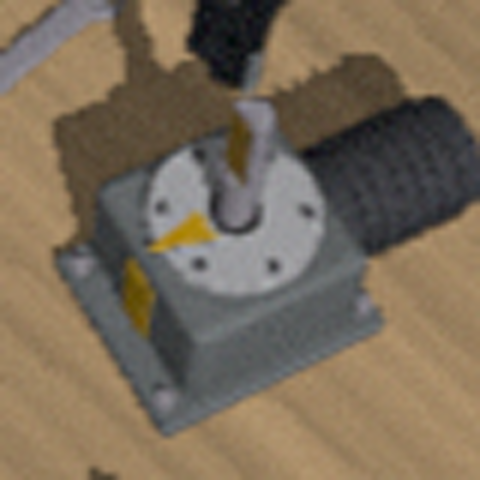

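```bash
python3 - <<'E'
from h import *
d=snap("wrist","w11"); s,R=state()
P=lambda u,v:(180+u/4.2857-.4,118+v/4.2857-.4)
a=onz(d,P(308,428),.177,1);b=onz(d,P(351,360),.177,1);e=a-b
print("len",np.linalg.norm(e),"normal",np.degrees(np.arctan2(-e[0],e[1]))%180-180,"axis",((a+b)/2)[:2])
t=onz(d,P(462,367),.09,1);m=(onz(d,P(377,277),.09,1)+onz(d,P(347,335),.09,1))/2;v=t-m
print("ptr",np.degrees(np.arctan2(v[1],v[0])),np.linalg.norm(v)); v=t[:2]-[.4778,.1728]; print(np.degrees(np.arctan2(v[1],v[0])))
E
```

```text
len 0.015589301742604877 normal -12.901521889071006 axis [0.48303663 0.17196607]
ptr -14.19920513689149 0.030741914835536628
-14.262153424485415
```

Flat measures -13 ± 2° and the pointer -14.2°, so they agree. Now to the sprocket.

Call:
servo_tool --increments '[{"travel": [0,0,0],"hand": 0,"yaw": 8},{"travel": [0,0,0],"hand": 0,"yaw": 8},{"travel": [0,0,0],"hand": 0,"yaw": 8},{"travel": [0,0,0],"hand": 0,"yaw": 8},{"travel": [0,0,0],"hand": 0,"yaw": 8},{"travel": [0,0,0],"hand": 0,"yaw": 8},{"travel": [0,0,0],"hand": 0,"yaw": 8},{"travel": [0,0,0],"hand": 0,"yaw": 8},{"travel": [0,0,0],"hand": 0,"yaw": 8},{"travel": [0,0,0],"hand": 0,"yaw": 8},{"travel": [0,0,0],"hand": 0,"yaw": 8},{"travel": [0,0,0],"hand": 0,"yaw": 8}]'

```text
t: 9.75
tcp_pos: [0.4772, 0.1747, 0.2583]
tool_rot: [0.995, 0.099, -0.0, -0.0]
force: [0.1, -0.2, -0.2]
finger_gap: 1.001
```

Call:
servo_tool --increments '[{"travel": [2,42,0],"hand": 0,"yaw": 0},{"travel": [2,42,0],"hand": 0,"yaw": 0},{"travel": [2,42,0],"hand": 0,"yaw": 0},{"travel": [2,42,0],"hand": 0,"yaw": 0},{"travel": [2,42,20],"hand": 0,"yaw": 0},{"travel": [2,42,20],"hand": 0,"yaw": 0},{"travel": [2,42,20],"hand": 0,"yaw": 0},{"travel": [1,42,20],"hand": 0,"yaw": 0},{"travel": [1,39,20],"hand": 0,"yaw": 0},{"travel": [0,0,0],"hand": 0,"yaw": 0},{"travel": [0,0,0],"hand": 0,"yaw": 0},{"travel": [0,0,0],"hand": 0,"yaw": 0}]'

```text
t: 10.95
tcp_pos: [0.5696, -0.1881, 0.1586]
tool_rot: [0.995, 0.103, -0.0, -0.0]
force: [-0.4, -0.1, 0.5]
finger_gap: 0.999
```

```bash
python3 - <<'E'
from h import *
d=snap("wrist","w12"); im=d["pixels"]; s,R=state(); print(s["t"],s["tcp_pos"],s["q"],"x",np.degrees(np.arctan2(R[1,0],R[0,0])))
c=proj(d,[.570,-.1895,.03],1).astype(int); x0,y0=c-75; x1,y1=c+75; print(x0,y0)
crop=im[y0:y1,x0:x1]; h=cv2.cvtColor(crop,cv2.COLOR_BGR2HSV)
hub=cv2.inRange(h,(0,0,125),(180,60,255)); wood=cv2.inRange(h,(8,60,60),(25,255,255))
cs,_=cv2.findContours(hub,0,1);k=max(cs,key=cv2.contourArea);e=cv2.fitEllipse(cv2.convexHull(k).astype(np.float32)); p=(e[0][0]+x0,e[0][1]+y0);H=onz(d,p,.04,1);print("hub",p,e[1],H)
for a,cc in blobs(mask(im,"red"),(x0,y0,x1,y1),20):
    C=onz(d,cc,.024,1); v=C-H; print("red",a,cc,C,np.degrees(np.arctan2(v[1],v[0])),np.hypot(v[0],v[1]))
cv2.imwrite("pics/crop12.png",cv2.resize(crop,(600,600),interpolation=2))
E
```

```text
11.0 [ 0.56979226 -0.18786668  0.1589248 ] [-5.04703842e-01  5.82933083e-01  1.56547748e+00  3.17882223e-04
  9.92977858e-01  8.58356211e-01] x 11.892464551491134
177 113
hub (np.float64(252.3682632446289), np.float64(190.26245880126953)) (44.81462478637695, 48.44852828979492) [ 0.57077675 -0.18902656  0.04      ]
red 53 [252.34 162.49] [ 0.59312205 -0.18438079  0.024     ] 11.744935278142826 0.022823136079576447
```

View pics/crop12.png

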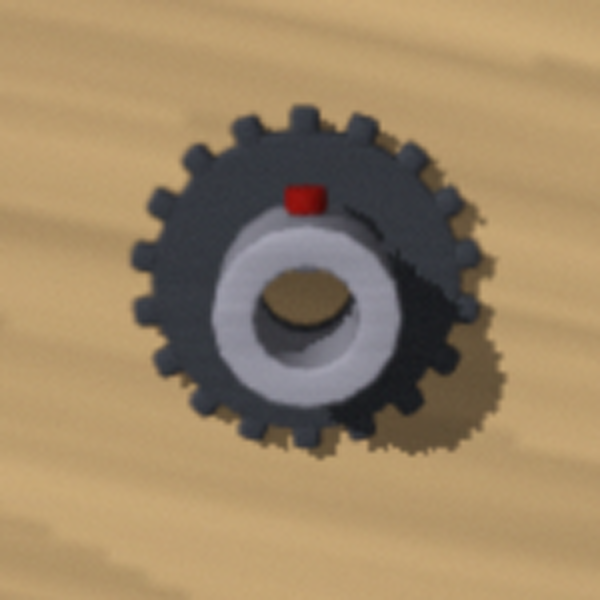

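The close crop shows the steel hub ring at about (306,316) with the red cap straight above it at (306,199), so the screw lies along tool +x at about 12°.

```bash
python3 - <<'E'
from h import *
d=snap("wrist","w13"); s,R=state()
H=onz(d,(177+306/4-.4,113+316/4-.4),.04,1); print(H, R.T@(np.array([H[0],H[1],.008])-s["tcp_pos"])*1000)
H2=onz(d,(177+306/4-.4,113+274/4-.4),.008,1); print("plate c",H2)
E
```

```text
[ 0.56980536 -0.18972195  0.04      ] [ -0.64105843   1.85826675 151.12903319]
plate c [ 0.57188059 -0.18955825  0.008     ]
```

Call:
servo_tool --increments '[{"travel": [0,1.7,30],"hand": 0,"yaw": 0},{"travel": [0,0,30],"hand": 0,"yaw": 0},{"travel": [0,0,30],"hand": 0,"yaw": 0},{"travel": [0,0,25],"hand": 0.2,"yaw": 0},{"travel": [0,0,20],"hand": 0.2,"yaw": 0},{"travel": [0,0,10],"hand": 0.3,"yaw": 0},{"travel": [0,0,5.5],"hand": 0.35,"yaw": 0},{"travel": [0,0,0],"hand": 0.35,"yaw": 0},{"travel": [0,0,0],"hand": 0.4,"yaw": 0}]'

```text
t: 11.95
tcp_pos: [0.571, -0.1909, 0.0089]
tool_rot: [0.995, 0.103, 0.001, 0.001]
force: [-0.5, -0.1, 0.3]
finger_gap: 0.599
```

```bash
python3 - <<'E'
from h import *
d=snap("wrist","w14"); s,R=state(); print(s["t"],s["tcp_pos"],s["finger_gap"]*85,s["force"])
E
```

```text
12.0 [ 0.57103504 -0.19101555  0.00899553] 51.06905813907612 [-0.88473147 -0.03155055 -0.69389797]
```

View pics/w14.png

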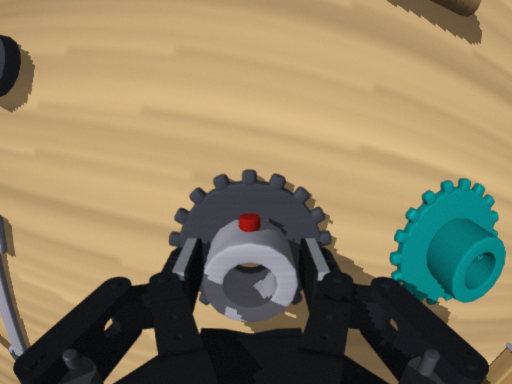

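The fingers straddle the hub, ring at (252,282) and cap at (249,222). Closing.

Call:
servo_tool --increments '[{"travel": [0,0,0],"hand": 1,"yaw": 0},{"travel": [0,0,0],"hand": 1,"yaw": 0},{"travel": [0,0,0],"hand": 1,"yaw": 0},{"travel": [0,0,0],"hand": 1,"yaw": 0},{"travel": [0,0,0],"hand": 1,"yaw": 0}]' --newtons 80

```text
t: 12.5
tcp_pos: [0.5709, -0.191, 0.0095]
tool_rot: [0.995, 0.103, 0.001, 0.001]
force: [-0.0, 0.9, 5.6]
finger_gap: 0.496
```

```bash
python3 - <<'E'
from h import *
d=snap("wrist","w15"); s,R=state(); print(s["t"],s["tcp_pos"],s["finger_gap"]*85,R.T@s["force"],R.T@s["ft_torque"])
E
```

```text
12.55 [ 0.57094932 -0.19101407  0.00950133] 42.19058979901895 [ 0.6140014  -0.47859233 -4.61170982] [ 0.21006218 -0.09105836  0.03500488]
```

View pics/w15.png

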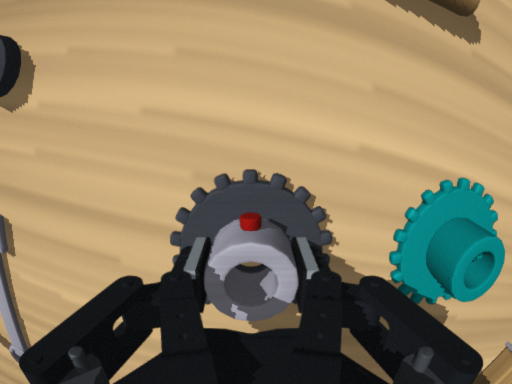

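Gripped at 42 mm. Lifting, then crossing to the gearbox.

Call:
servo_tool --increments '[{"travel": [0,0,-5],"hand": 1,"yaw": 0},{"travel": [0,0,-15],"hand": 1,"yaw": 0},{"travel": [0,0,-30],"hand": 1,"yaw": 0},{"travel": [0,0,-40],"hand": 1,"yaw": 0},{"travel": [0,0,-40],"hand": 1,"yaw": 0},{"travel": [0,0,-40],"hand": 1,"yaw": 0},{"travel": [0,0,-35],"hand": 1,"yaw": 0},{"travel": [0,0,-20],"hand": 1,"yaw": 0},{"travel": [0,0,0],"hand": 1,"yaw": 0},{"travel": [0,0,0],"hand": 1,"yaw": 0}]'

```text
t: 13.55
tcp_pos: [0.5695, -0.1904, 0.2328]
tool_rot: [0.995, 0.103, -0.0, -0.0]
force: [0.4, -0.6, -3.5]
finger_gap: 0.491
```

```bash
python3 - <<'E'
from h import *
d=snap("wrist","w16"); s,R=state(); print(s["t"],s["tcp_pos"],s["finger_gap"]*85,s["force"],R.T@s["ft_torque"])
E
```

```text
13.6 [ 0.56891744 -0.19005143  0.23163915] 41.83938744183704 [ 0.12937426  0.07066317 -3.75572413] [ 0.03828657 -0.00685067 -0.01398082]
```

View pics/w16.png

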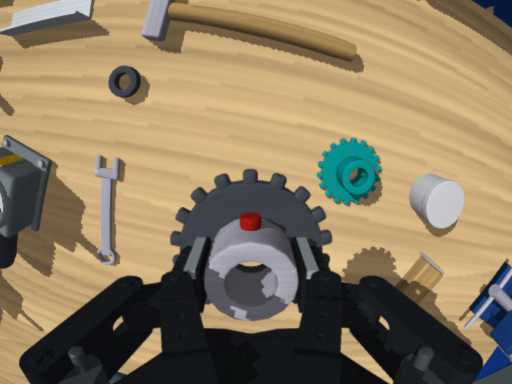

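The sprocket is up with the same pixels as before the lift (ring (252,283), cap (250,221)), so no slip. Measuring it in the tool frame.

```bash
python3 - <<'E'
from h import *
d=snap("wrist","w17"); im=d["pixels"]; s,R=state(); z=s["tcp_pos"][2]
T=lambda X:R.T@(np.asarray(X)-s["tcp_pos"])*1000
h=cv2.cvtColor(im,cv2.COLOR_BGR2HSV)
for a,c in blobs(mask(im,"red"),(200,190,300,250),30): C=onz(d,c,z+.0145+.001,1); print("red",a,c,T(C))
# bore bottom rim/ top rim: print ring crop
cv2.imwrite("pics/crop17.png",cv2.resize(im[165:325,165:340],(788,720)[:2] if 0 else (700,640)[:2],interpolation=2)[:600])
# outer teeth: plate dark hull circle at plate top z= z-.0015 
m=cv2.inRange(h,(0,0,0),(180,140,95)); m[240:]=0; m[:,:165]=0;m[:,340:]=0; m[:165]=0
cs,_=cv2.findContours(m,0,1);c=max(cs,key=cv2.contourArea);hl=cv2.convexHull(c)[:,0].astype(float); hl=hl[hl[:,1]<232]
W=np.array([T(onz(d,p,z-.0055,1))[:2] for p in hl]);A=np.c_[2*W,np.ones(len(W))];x=np.linalg.lstsq(A,(W**2).sum(1),rcond=None)[0]
print("plate circle",x[:2],"r",np.sqrt(x[2]+x[0]**2+x[1]**2),len(W))
E
```

```text
red 306 [249.64 221.06] [ 23.37055397  -0.84646701 -15.57050896]
plate circle [-1.89436182 -0.31120425] r 45.2272492578578 16
```

View pics/crop17.png

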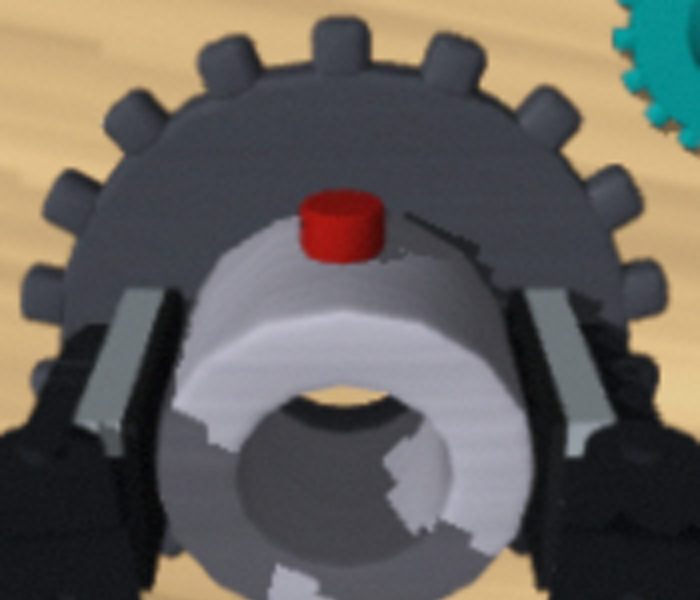

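```bash
python3 - <<'E'
from h import *
d=snap("wrist","w18"); s,R=state(); z=s["tcp_pos"][2]
T=lambda X:R.T@(np.asarray(X)-s["tcp_pos"])*1000
P=lambda u,v:(165+u/4-.4,165+v/4-.4)
for n,uv in dict(bt=(345,387),bb=(345,567),bl=(237,470),br=(453,470),ol=(158,470),orr=(532,470),ot=(345,312)).items(): print(n,T(onz(d,P(*uv),z+.0305,1))[:2].round(2))
print("tcp col",proj(d,s["tcp_pos"]-R[:,2]*.0305,1))
E
```

```text
bt [10.53 -0.48]
bb [-14.13  -0.48]
bl [ -0.36 -12.56]
br [-0.34 11.59]
ol [ -0.62 -21.53]
orr [-0.58 20.55]
ot [19.55 -0.48]
tcp col [251.93725352 281.69144573]
```

Bore axis in the tool frame is about (-2, 0) mm, and the screw is within 1° of tool +x. Crossing over and turning to the pointer direction.

Call:
servo_tool --increments '[{"travel": [-1.3,-25,0],"hand": 1,"yaw": 0},{"travel": [-1.3,-35,0],"hand": 1,"yaw": 0},{"travel": [-1.3,-40,0],"hand": 1,"yaw": 0},{"travel": [-1.3,-40,0],"hand": 1,"yaw": 0},{"travel": [-1.3,-40,0],"hand": 1,"yaw": 0},{"travel": [-1.3,-40,0],"hand": 1,"yaw": 0},{"travel": [-1.3,-40,0],"hand": 1,"yaw": 0},{"travel": [-1.3,-40,0],"hand": 1,"yaw": 0},{"travel": [-1.3,-35,0],"hand": 1,"yaw": 0},{"travel": [-1.3,-25,0],"hand": 1,"yaw": 0},{"travel": [0,-13,0],"hand": 1,"yaw": 0},{"travel": [0,0,0],"hand": 1,"yaw": 6.6},{"travel": [0,0,0],"hand": 1,"yaw": 6.6},{"travel": [0,0,0],"hand": 1,"yaw": 6.6},{"travel": [0,0,0],"hand": 1,"yaw": 6.6},{"travel": [0,0,0],"hand": 1,"yaw": 0},{"travel": [0,0,0],"hand": 1,"yaw": 0},{"travel": [0,0,0],"hand": 1,"yaw": 0}]'

```text
t: 15.5
tcp_pos: [0.4809, 0.1713, 0.2325]
tool_rot: [0.992, -0.126, -0.0, 0.0]
force: [0.2, -0.2, -3.0]
finger_gap: 0.499
```

```bash
python3 - <<'E'
from h import *
d=snap("wrist","w19"); s,R=state(); print(s["t"],s["tcp_pos"],s["q"],s["finger_gap"]*85,s["force"],"x",np.degrees(np.arctan2(R[1,0],R[0,0])),"tilt",R[2])
print("to go",R.T@(np.array([.4797,.1723,.1405])-s["tcp_pos"])*1000)
im=d["pixels"]; print([ (a,c) for a,c in blobs(mask(im,"red"),(200,190,300,250),30)])
cv2.imwrite("pics/crop19.png",cv2.resize(im[165:325,165:325],(600,600),interpolation=2))
e=snap("scene","s19"); cv2.imwrite("pics/crops19.png",cv2.resize(e["pixels"][175:255,260:340],(480,480),interpolation=2))
E
```

```text
15.55 [0.48083824 0.17139981 0.23256004] [ 1.23279675e-01  3.72670231e-01  1.71436489e+00 -1.10593439e-04
  1.05509858e+00  1.94702718e+00] 42.203881710589435 [-0.02817298 -0.24581353 -3.20507191] x -14.489912677724138 tilt [-4.67874782e-04  2.88247700e-04 -9.99999849e-01]
to go [-1.28419508 -0.613296   92.0604816 ]
[(np.int32(319), array([249.78, 221.28]))]
```

View pics/crop19.png

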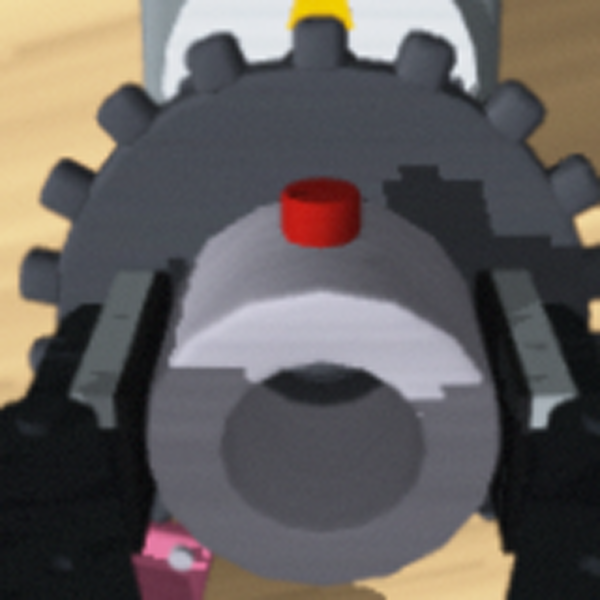

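View pics/crops19.png

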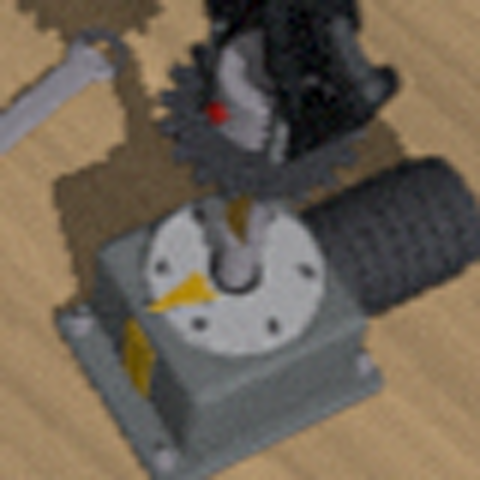

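Screw (cap at crop (320,212)) and pointer (320,10) line up. Centring and lowering with force checks.

Call:
servo_tool --increments '[{"travel": [-1.3,-0.6,10],"hand": 1,"yaw": 0},{"travel": [0,0,15],"hand": 1,"yaw": 0},{"travel": [0,0,13],"hand": 1,"yaw": 0},{"travel": [0,0,0],"hand": 1,"yaw": 0},{"travel": [0,0,0],"hand": 1,"yaw": 0},{"travel": [0,0,3],"hand": 1,"yaw": 0},{"travel": [0,0,3],"hand": 1,"yaw": 0},{"travel": [0,0,3],"hand": 1,"yaw": 0},{"travel": [0,0,3],"hand": 1,"yaw": 0},{"travel": [0,0,0],"hand": 1,"yaw": 0}]'

```text
t: 16.6
tcp_pos: [0.4794, 0.1725, 0.1824]
tool_rot: [0.992, -0.127, -0.0, 0.0]
force: [0.8, -1.0, -1.9]
finger_gap: 0.495
```

```bash
python3 - <<'E'
from h import *
d=snap("wrist","w20"); s,R=state(); print(s["t"],s["tcp_pos"],R.T@s["force"],R.T@s["ft_torque"])
print("to go",R.T@(np.array([.4797,.1723,.1405])-s["tcp_pos"])*1000)
im=d["pixels"]; cv2.imwrite("pics/crop20.png",cv2.resize(im[165:325,165:325],(600,600),interpolation=2))
E
```

```text
16.65 [0.47956493 0.17255457 0.18262351] [0.06869498 0.04267398 3.13946913] [ 0.00884632  0.02198603 -0.0393212 ]
to go [ 0.21280385  0.20592573 42.12345517]
```

View pics/crop20.png

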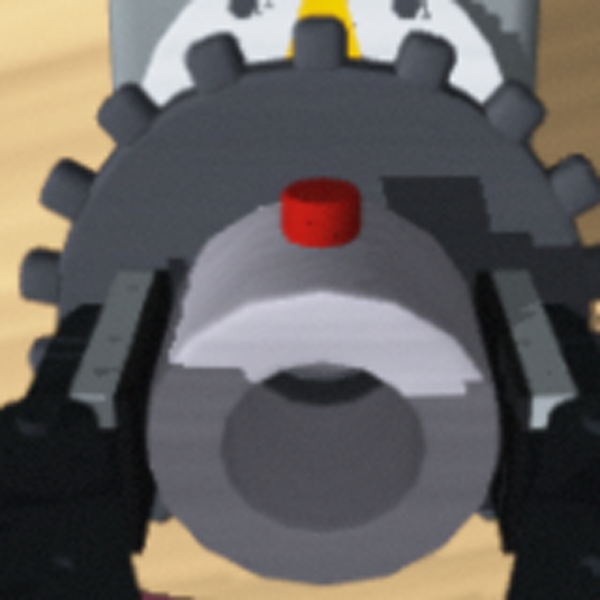

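Shaft has entered the bore with no contact force. Continuing down.

Call:
servo_tool --increments '[{"travel": [0,0,3],"hand": 1,"yaw": 0},{"travel": [0,0,3],"hand": 1,"yaw": 0},{"travel": [0,0,3],"hand": 1,"yaw": 0},{"travel": [0,0,3],"hand": 1,"yaw": 0},{"travel": [0,0,2],"hand": 1,"yaw": 0},{"travel": [0,0,2],"hand": 1,"yaw": 0},{"travel": [0,0,0],"hand": 1,"yaw": 0}]'

```text
t: 17.35
tcp_pos: [0.4795, 0.1725, 0.1665]
tool_rot: [0.992, -0.127, -0.0, 0.0]
force: [1.5, 0.0, -3.0]
finger_gap: 0.495
```

```bash
python3 - <<'E'
from h import *
d=snap("wrist","w21"); s,R=state(); print(s["t"],s["tcp_pos"],R.T@s["force"],R.T@s["ft_torque"])
print("to go",R.T@(np.array([.4797,.1723,.1405])-s["tcp_pos"])*1000)
im=d["pixels"]; cv2.imwrite("pics/crop21.png",cv2.resize(im[165:325,165:325],(600,600),interpolation=2))
E
```

```text
17.4 [0.47969576 0.17254184 0.16668334] [-0.15889769  0.10654401  4.13268811] [ 0.05812557 -0.00562705 -0.00133413]
to go [ 0.07062254  0.23111075 26.18333928]
```

View pics/crop21.png

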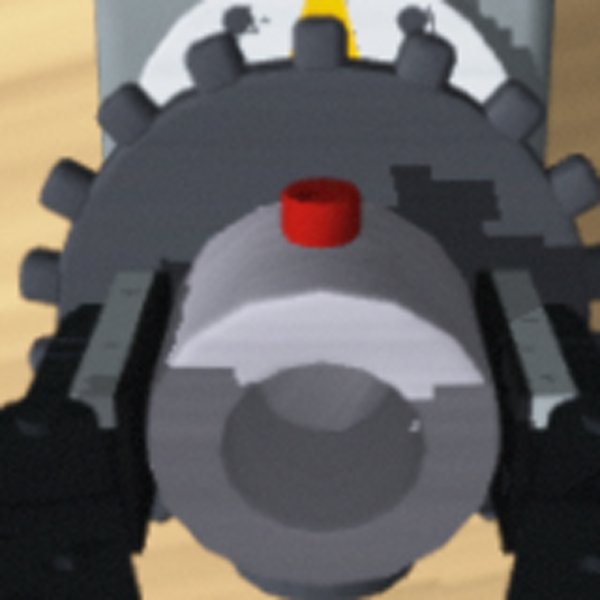

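Call:
servo_tool --increments '[{"travel": [0,0,2],"hand": 1,"yaw": 0},{"travel": [0,0,2],"hand": 1,"yaw": 0},{"travel": [0,0,2],"hand": 1,"yaw": 0},{"travel": [0,0,0],"hand": 1,"yaw": 0}]'

```text
t: 17.8
tcp_pos: [0.4795, 0.1725, 0.1605]
tool_rot: [0.992, -0.127, -0.0, 0.0]
force: [-0.0, -0.3, -3.3]
finger_gap: 0.494
```

```bash
python3 - <<'E'
from h import *
s,R=state(); print(s["t"],s["tcp_pos"],R.T@s["force"],R.T@s["ft_torque"])
E
```

```text
17.8 [0.47945679 0.17251684 0.16048907] [0.02755076 0.25253857 3.30696932] [ 0.00491534 -0.01396071 -0.0155037 ]
```

The screw is past the shaft top with no vertical force. Lowering to half-way up the flat.

Call:
servo_tool --increments '[{"travel": [0,0,3],"hand": 1,"yaw": 0},{"travel": [0,0,3],"hand": 1,"yaw": 0},{"travel": [0,0,3],"hand": 1,"yaw": 0},{"travel": [0,0,3],"hand": 1,"yaw": 0},{"travel": [0,0,3],"hand": 1,"yaw": 0},{"travel": [0,0,3],"hand": 1,"yaw": 0},{"travel": [0,0,2],"hand": 1,"yaw": 0},{"travel": [0,0,0],"hand": 1,"yaw": 0},{"travel": [0,0,0],"hand": 1,"yaw": 0}]'

```text
t: 18.7
tcp_pos: [0.4797, 0.1726, 0.1408]
tool_rot: [0.992, -0.127, -0.0, -0.0]
force: [-0.0, -0.4, -2.5]
finger_gap: 0.494
```

```bash
python3 - <<'E'
from h import *
d=snap("wrist","w22"); s,R=state(); print(s["t"],s["tcp_pos"],R.T@s["force"],R.T@s["ft_torque"],s["finger_gap"]*85)
im=d["pixels"]; cv2.imwrite("pics/crop22.png",cv2.resize(im[165:325,165:325],(600,600),interpolation=2)); print(blobs(mask(im,"red"),(200,190,300,250),30))
E
```

```text
18.75 [0.47985904 0.17256929 0.14089207] [ 0.22553015 -0.18665794  3.26724698] [ 0.00211504 -0.00529348 -0.03814586] 42.15557974468006
[(np.int32(319), array([249.79, 221.39]))]
```

View pics/crop22.png

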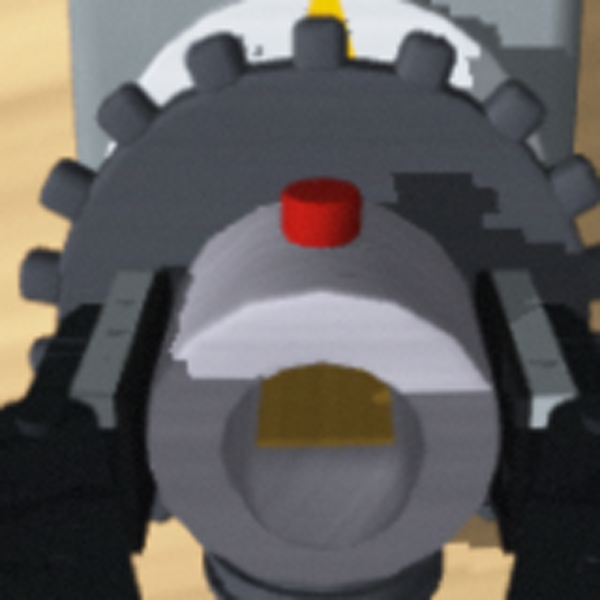

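The flat is square to the jaws inside the bore (top edge level at crop row ~442, columns 258–393). Drawing the screw onto the flat along tool -x.

Call:
servo_tool --increments '[{"travel": [-0.5,0,0.2],"hand": 1,"yaw": 0},{"travel": [-0.5,0,0],"hand": 1,"yaw": 0},{"travel": [-0.3,0,0],"hand": 1,"yaw": 0},{"travel": [0,0,0],"hand": 1,"yaw": 0},{"travel": [0,0,0],"hand": 1,"yaw": 0}]'

```text
t: 19.25
tcp_pos: [0.4785, 0.1729, 0.1407]
tool_rot: [0.992, -0.127, 0.0, -0.0]
force: [-0.1, 0.0, -2.9]
finger_gap: 0.496
```

```bash
python3 - <<'E'
from h import *
s,R=state(); print(s["t"],s["tcp_pos"],R.T@s["force"],R.T@s["ft_torque"])
E
```

```text
19.25 [0.47847327 0.17288881 0.14065704] [-0.14573354  0.02980054  2.92346599] [ 0.05735195  0.02866546 -0.01544924]
```

Call:
servo_tool --increments '[{"travel": [-0.4,0,0],"hand": 1,"yaw": 0},{"travel": [0,0,0],"hand": 1,"yaw": 0},{"travel": [0,0,0],"hand": 1,"yaw": 0}]'

```text
t: 19.55
tcp_pos: [0.4781, 0.173, 0.1406]
tool_rot: [0.992, -0.127, -0.0, -0.0]
force: [0.3, -0.5, -2.9]
finger_gap: 0.495
```

```bash
python3 - <<'E'
from h import *
s,R=state(); print(s["t"],s["tcp_pos"],R.T@s["force"],R.T@s["ft_torque"])
E
```

```text
19.55 [0.47805212 0.17297825 0.14061142] [0.39615086 0.41666304 2.90971881] [-0.04262922  0.0351312   0.00154613]
```

Call:
servo_tool --increments '[{"travel": [-0.4,0,0],"hand": 1,"yaw": 0},{"travel": [0,0,0],"hand": 1,"yaw": 0},{"travel": [0,0,0],"hand": 1,"yaw": 0}]'

```text
t: 19.85
tcp_pos: [0.4778, 0.1731, 0.1406]
tool_rot: [0.992, -0.127, 0.0, -0.0]
force: [0.9, -0.2, -3.1]
finger_gap: 0.497
```

Call:
servo_tool --increments '[{"travel": [-0.4,0,0],"hand": 1,"yaw": 0},{"travel": [0,0,0],"hand": 1,"yaw": 0},{"travel": [0,0,0],"hand": 1,"yaw": 0}]'

```text
t: 20.15
tcp_pos: [0.4778, 0.1731, 0.1407]
tool_rot: [0.992, -0.127, 0.001, -0.0]
force: [1.4, -1.4, -4.3]
finger_gap: 0.501
```

```bash
python3 - <<'E'
from h import *
s,R=state(); print(s["t"],s["tcp_pos"],R.T@s["force"],R.T@s["ft_torque"])
E
```

```text
20.15 [0.47778639 0.17312725 0.14071362] [1.65797801 1.0262475  4.27520648] [-0.01701545  0.29236951  0.01978942]
```

Contact felt at the place expected: the bore axis is now 2 mm behind the shaft axis. A touch more for a light, definite press.

Call:
servo_tool --increments '[{"travel": [-0.4,0,0],"hand": 1,"yaw": 0},{"travel": [-0.3,0,0],"hand": 1,"yaw": 0},{"travel": [0,0,0],"hand": 1,"yaw": 0},{"travel": [0,0,0],"hand": 1,"yaw": 0},{"travel": [0,0,0],"hand": 1,"yaw": 0}]'

```text
t: 20.65
tcp_pos: [0.4777, 0.1732, 0.1408]
tool_rot: [0.992, -0.127, 0.001, -0.0]
force: [4.3, -1.8, -4.8]
finger_gap: 0.49
```

```bash
python3 - <<'E'
from h import *
d=snap("wrist","w23"); e=snap("scene","s23")
for i in range(1):
    s,R=state(); print(s["t"],s["tcp_pos"],R.T@s["force"],R.T@s["ft_torque"],"x",np.degrees(np.arctan2(R[1,0],R[0,0])),R[2],s["finger_gap"]*85)
im=d["pixels"]; print(blobs(mask(im,"red"),(200,190,300,250),30))
cv2.imwrite("pics/crop23.png",np.hstack([cv2.resize(im[165:325,165:325],(400,400),interpolation=2),cv2.resize(e["pixels"][175:255,260:340],(400,400),interpolation=2)]))
E
```

```text
20.75 [0.47767288 0.17323972 0.14080483] [4.5861741  0.79493775 5.32123719] [-0.11388991  0.80548373 -0.02203161] x -14.539262543504737 [ 2.12005091e-03 -4.60751169e-04 -9.99997647e-01] 42.34438388893503
[(np.int32(318), array([249.78, 221.31]))]
```

View pics/crop23.png

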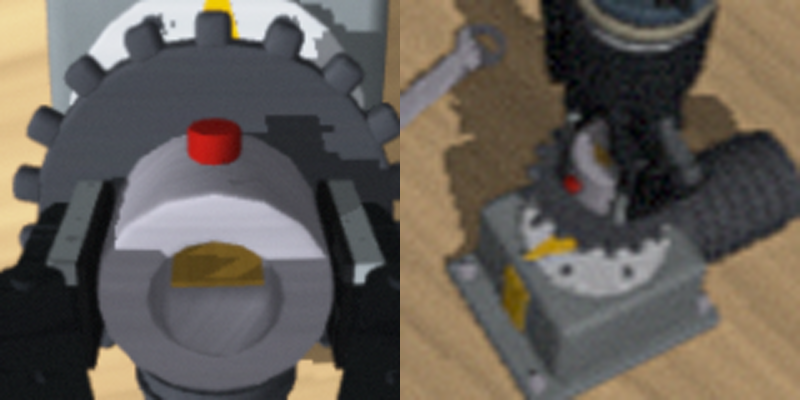

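Press is 4.6 N, tilt 0.1°, and the cap pixel is unchanged, so the sprocket hasn't slipped. The flat is square behind the screw at crop (217,265). Handing in.

```bash
python3 - <<'E'
from station import manip
print(manip.sign_off()); s=manip.sense(); print(s["t"],s["tcp_pos"],s["force"])
E
```

```text
the job is handed in; nothing more can be done
None
the job is handed in; nothing more can be done
```

The job is handed in at about 21 s. The sprocket is on the shaft, held level in the fingers, with its screw pressed lightly against the flat.

- **Shaft turn:** I gripped the grey gearbox's shaft across its flat. The gap read 15.4 mm, where round sections would read about 20 mm, so the flat was between the pads. I then turned it about 55° until the jaws read -14.1°. The pointer measured -14.2° to -14.7° in the images.
- **Sprocket:** I took the steel sprocket across its screw, lifted it without slip and lowered it over the shaft with no contact force on the way down. Then I drew the screw onto the flat.
- **Last checks:**
  - Screw height is about 155.3 mm against the 155 mm wanted.
  - Screw direction is about -14° to -14.5°.
  - The screw presses on the flat with 4.6 N, the tool tilts 0.1°, and the grip is set to 80 N.
  - The cap stayed at the same pixel in the wrist picture, so the sprocket did not move in the hand.
- **Disagreements:** Reading the flat's edge in the image after the turn gave -13°, about 1° off the jaw angle and within the pixel error. The bystanders were not touched on purpose, but I did not re-measure them at the end.

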